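Clear a jammed vial dispenser

TASK

The vial dispenser is jammed. Squeeze the two green side tabs of its snap-fit cover together to free it and set the cover upright in the yellow tray; then, with the push rod from its blue stand, push the stuck vial down through the tube so that it drops out of the bottom into the blue catch tray. Let go of the rod (it may stay hanging in the tube), and do not shift the medicine cartons, jar and bottle.

Things in the scene. Friction and masses are not known exactly. Their poses are not given: they have to be found in the camera images.
- dispenser: Fixed vial dispenser, turned about the vertical; origin on the work surface under the tube's axis, z up, y through the cover's tabs. Dark foot x -70..105, y -62..62 mm. On its -x side a white column (x -33..-63, y -22..22, top 151 mm up) carries an upright grey square tube over a blue catch tray.
- tube_mouth (a point): Centre of the tube's open top, level with its rim, 175 mm above the work surface; axes as dispenser. Tube: outside 50 x 50 mm, inside 34 x 34 mm, 103 mm long, open at the bottom. Just under the rim its y sides have a lip with a pocket below it, where the cover's hooks catch.
- cover_grip (a point): Centre of the white snap-fit cover, half-way up its green tabs, 20 mm above the rim while the cover is on. z up, y through the tabs. Flange 52 x 50 x 6 mm on the rim, a white block (44 mm in x, 26 mm in y) to 32 mm above the rim. Hooks and ribs reach 34 mm below this point: off the tube the cover stands level on them. 100 to 150 g. Lifts straight up, held by the pressed tabs.
- tab_left (a joint): Green ribbed tab on the cover's +y side, outer face 32 mm from the cover's centre, 32 mm wide along x, from 7 to 34 mm above the rim. Value in m: 0 = sprung out (hooked), grows as it is pressed in, 0.006 = fully in. Spring: 9 N to start, 16 N fully in. Both tabs must be in by over 4 mm at once to unhook; else the cover holds fast.
- tab_right (a joint): The like tab on the cover's -y side: 0 = sprung out (hooked), 0.006 = fully in. Over their outer faces the tabs measure 64 mm, fully in 52 mm; 18 to 30 N of grip presses both right in if the grip is centred.
- parts_tray: Fixed yellow tray for the cover: 170 mm (its x) by 150 mm (its y), walls 12 mm high and 5 mm thick, floor 5 mm above the work surface. Origin at the centre of its underside.
- rod_stand: Fixed blue stand of the push rod: 42 mm square post, 100 mm tall, with a 26 mm square bore, on a dark foot 110 mm square. Origin at the centre of its underside, z up.
- rod_grip (a point): Middle of the upright push rod's round orange handle (26 mm across, 58 mm long), 30 mm above the underside of its black collar (46 mm across, 7 mm thick, right under the handle). z along the rod, up. 120 g. At the start the collar rests on the rod stand's top. The collar cannot enter the tube; the rod may be left hanging there.
- rod_tip (a point): Centre of the flat lower end of the rod's aluminium shank (20 mm across), 92 mm below the underside of the collar, 122 mm below rod_grip.
- vial_center (a point): Centre of the stuck amber vial with white cap, upright in the tube: 31 mm across, 60 mm tall, 40 g. At the start its top is 27 to 39 mm below the rim. Spring brakes grip its sides; it takes about 6 to 20 N to push it down until its top is 87 mm below the rim, where it falls free: the rod reaches that just before its collar meets the rim.
- catch_tray (a point): Centre of the floor of the blue catch tray under the tube, 8 mm above the work surface, 28 mm from the tube's axis towards the dispenser's +x; axes as dispenser. Inside 115 x 104 mm, walls to 30 mm above the work surface. The tube's lower end is 64 mm above the tray's floor.
- carton_blue_mid (a point): Bystander: centre of a white carton with blue mark, 70 x 50 x 90 mm tall, loose.
- carton_red_mid (a point): Bystander: centre of a white carton with red mark, 60 x 90 x 50 mm tall, loose.
- pill_jar_mid (a point): Bystander: centre of a white jar with green label, 54 mm across, 75 mm tall, loose.
- pill_bottle_mid (a point): Bystander: centre of an amber jar, 50 mm across, 70 mm tall, loose.
Things that resemble listed ones, but are neither listed nor needed, are in the scene too. What is shaped like the part that bears cover_grip but purple is not meant.

How it is judged:
By the outcome, as a careful person would: the job done as asked, in the order asked, and still so for the second after the job is handed in, with the robot touching nothing.
It also fails if it takes over 58 s, if anything falls off the work surface, if the arm or the gripper's body presses on something with over 40 N, if the wrist force passes 120 N, or if a joint passes its speed limit or range.

ROBOT

A 6-joint arm with a two-finger parallel gripper is mounted at the origin on the work surface. World frame = base frame: x ahead of the robot, y to its left, z up, the work surface at z = 0. Lengths are in m, angles in rad, forces in N, time in s.
With the tool pointing down it reaches from about 0.25 to 0.725 m from the base axis. Payload 4 kg.
Tool frame: the origin (TCP) lies at the very end of the fingers, on their centre line; the grasp point (between the pads) lies 19 mm behind it; z points along the fingers, y is the direction in which the jaws open and shut (so a half turn about z gives the same grasp; the last joint's range is limited). The gripper opens to 85 mm and grips with 20 to 120 N. Pads are 22 mm wide; open, the fingers measure 114 mm over their backs; the gripper's body (76 mm by 85 mm) begins 54 mm behind the grasp point. The pads swing forward as they close: fully open they stand 13 mm farther back than shut.
Start: joints at [1.138, 0.241, 0.005, 1.335, 0, 1.571], TCP at [0.21, 0.454, 0.231] pointing down, gripper open.
Joint ranges: [-2.72, 2.72], [-1.05, 1.87], [-1.09, 1.28], [-1.99, 2.15], [-1.42, 1.44], [-3.14, 3.14]. Speed limits (rad/s): [2.79, 2.79, 3.14, 3.14, 3.14, 3.14].

INTERFACE

Orientations are given as a unit quaternion [x, y, z, w].
In Python, from workcell import bot, camera gives the robot as it stands. The module is installed in compiled form; this text tells all that it offers.
- The arm moves only by the tool send_rows, never from a script. Its argument "deltas" is a list of rows, each an object with "grip": the opening, from 0 (shut) to 1 (fully open); "translation": the shift along the tool's x, y, z in m, a list of three; "twist": the turn, a rotation vector about the tool's x, y, z in degrees, a list of three. A call has 1 to 5 rows; each row is the pose to reach, as a shift and turn from the pose measured when the call began, along the tool's axes at that moment; what a row does not reach only later rows make up. A row lasts 1/8 s, in which the tool goes at most 62.5 mm and 10.7 degrees, less where a joint would pass 70% of its speed; a pose out of reach is approached as far as the arm can. A call with a gripper value outside its range is refused whole. The fingers move at their own pace and stop on an object; the grip force is fixed at half the most. Time passes only in rows, so rows that repeat a pose let the fingers close. It gives the time, the measured TCP pose, the force and the opening at its end, in the units of the state.
- bot.get_obs(): the state, without advancing time (a new reading comes with each control period).
- camera(name): name is "side" or "top" or "wrist"; returns a dict with "color" (480x640x3 uint8, blue, green, red), "intrinsics" (3x3 intrinsics, pixels), "xyz" and "rotation" of the camera in the world. Camera axes: x right, y down, z forward; pixel columns grow to the right and rows downward; lengths in m; the calibration is good to about 2 mm. A picture is of the moment at which its call begins. There is no depth.
- bot.job_done(): hands the job in, once; it reports no verdict.
The state is a dict: "clock": time; "joint_pos": joint angles; "joint_vel": joint speeds; "tau": joint torques, N m; "eef_pos": TCP position; "tool_rot": TCP orientation; "ft_force": force on the tool from outside, world axes, zero at the start; "ft_torque": the same for the moment, N m; "grip_width": finger opening in m.
Only numpy, scipy, OpenCV 4.12 (cv2) and the standard library are available. Lean on these libraries where they do the work, as an engineer would, in place of code of your own. Each camera call takes 0.05 s, during which the arm holds its last target.

## Working session

There is one attempt and no reset: what is moved stays moved. The work goes in short steps, Python scripts to look and compute and a tool call to move; the robot and the scene stay as the last step left them, time stands still between calls to the robot, and variables do not carry over. Pictures are saved under pics/ and viewed, and the job is handed in when it is done.

Besides the shell and the picture viewer there is one more tool, called after "Emit:" as a command line: name --argument value ..., lists and objects as JSON in quotes. send_rows: Moves the arm, as the interface text tells. Its arguments: {"type":"object","properties":{"deltas":{"type":"array","items":{"type":"object","properties":{"grip":{"type":"number"},"translation":{"type":"array","items":{"type":"number"}},"twist":{"type":"array","items":{"type":"number"}}}}}},"required":["deltas"]}

```bash
mkdir -p pics
cat > h.py <<'E'
import numpy as np, cv2
from workcell import bot, camera
def snap(n,fn):
    c=camera(n); cv2.imwrite('pics/'+fn,c['color']); 
    np.savez('pics/'+fn[:-4]+'.npz',**{k:np.array(c[k]) for k in ('color','intrinsics','xyz','rotation')}); return c
def load(fn): return dict(np.load('pics/'+fn+'.npz'))
def ray(c,u,v):
    d=np.linalg.inv(c['intrinsics'])@np.array([u,v,1.]); R=np.array(c['rotation']); 
    return np.array(c['xyz']),R@(d/np.linalg.norm(d))
def onz(c,u,v,z):
    o,d=ray(c,u,v); return o+d*(z-o[2])/d[2]
def proj(c,p):
    q=np.array(c['rotation']).T@(np.array(p)-np.array(c['xyz'])); q=np.array(c['intrinsics'])@q; return q[:2]/q[2]
def tri(c1,p1,c2,p2):
    A=np.zeros((3,3));b=np.zeros(3)
    for c,p in((c1,p1),(c2,p2)):
        o,d=ray(c,*p);M=np.eye(3)-np.outer(d,d);A+=M;b+=M@o
    return np.linalg.solve(A,b)
E
python3 - <<'E'
from h import *
o=bot.get_obs()
for k,v in o.items(): print(k,np.round(v,4))
for n in('side','top','wrist'):
    c=snap(n,n+'0.png'); print(n,c['intrinsics'],c['xyz'],c['rotation'])
E
```

```text
clock 0.0
joint_pos [ 1.138   0.2414  0.0037  1.3352 -0.      1.5708]
joint_vel [ 0.0029  0.0024 -0.0005  0.0004  0.0017  0.0014]
tau [-1.70000e-03 -3.72321e+01  2.52406e+01  1.70000e-02  0.00000e+00
  0.00000e+00]
eef_pos [0.2094 0.4533 0.2304]
tool_rot [ 2.147e-01  9.767e-01 -1.000e-03 -2.000e-04]
ft_force [ 0.9279 -0.7814 -0.2787]
ft_torque [ 0.0072  0.0017 -0.0163]
grip_width 0.0854
side [[611.70591208   0.         321.59063754]
 [  0.         611.70591208 241.76185074]
 [  0.           0.           1.        ]] [ 0.0394035  -0.72054009  0.81038692] [ 0.84789833 -0.25578426  0.14364882 -0.44159694]
top [[491.07113274   0.         325.19854346]
 [  0.         491.07113274 238.92280099]
 [  0.           0.           1.        ]] [0.41578163 0.06772386 1.26434651] [ 0.71428993 -0.6955127   0.06148128 -0.04766585]
wrist [[384.88049204   0.         321.7562319 ]
 [  0.         384.88049204 241.80519612]
 [  0.           0.           1.        ]] [0.13538195 0.48697456 0.3735374 ] [0.83114614 0.5320546  0.08627634 0.13663963]
```

```bash
sed -i 's/^from workcell.*/from workcell import bot, camera\nfrom scipy.spatial.transform import Rotation as Ro/; s/np.array(c\[.rotation.\])/Ro.from_quat(c["rotation"]).as_matrix()/' h.py; cat h.py | head -20
```

```text
import numpy as np, cv2
from workcell import bot, camera
from scipy.spatial.transform import Rotation as Ro
def snap(n,fn):
    c=camera(n); cv2.imwrite('pics/'+fn,c['color']); 
    np.savez('pics/'+fn[:-4]+'.npz',**{k:np.array(c[k]) for k in ('color','intrinsics','xyz','rotation')}); return c
def load(fn): return dict(np.load('pics/'+fn+'.npz'))
def ray(c,u,v):
    d=np.linalg.inv(c['intrinsics'])@np.array([u,v,1.]); R=Ro.from_quat(c["rotation"]).as_matrix(); 
    return np.array(c['xyz']),R@(d/np.linalg.norm(d))
def onz(c,u,v,z):
    o,d=ray(c,u,v); return o+d*(z-o[2])/d[2]
def proj(c,p):
    q=Ro.from_quat(c["rotation"]).as_matrix().T@(np.array(p)-np.array(c['xyz'])); q=np.array(c['intrinsics'])@q; return q[:2]/q[2]
def tri(c1,p1,c2,p2):
    A=np.zeros((3,3));b=np.zeros(3)
    for c,p in((c1,p1),(c2,p2)):
        o,d=ray(c,*p);M=np.eye(3)-np.outer(d,d);A+=M;b+=M@o
    return np.linalg.solve(A,b)
```

View pics/top0.png

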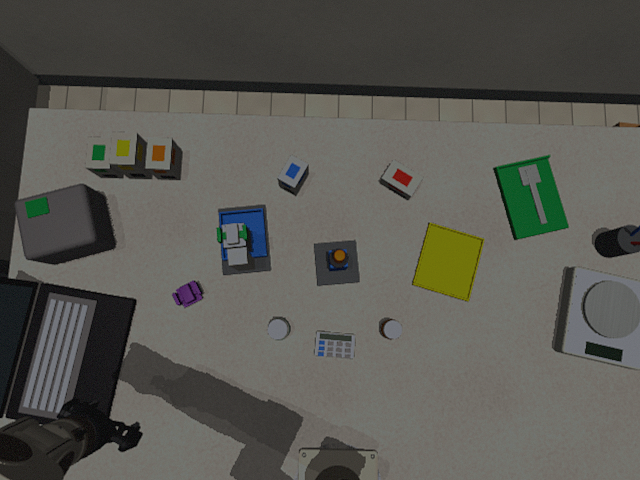

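View pics/side0.png

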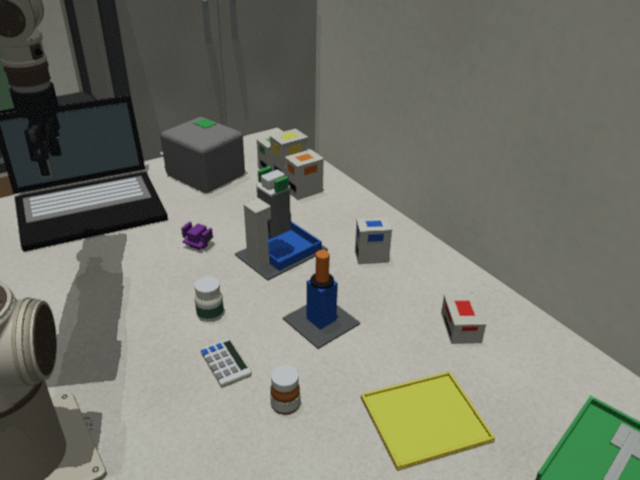

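View pics/wrist0.png

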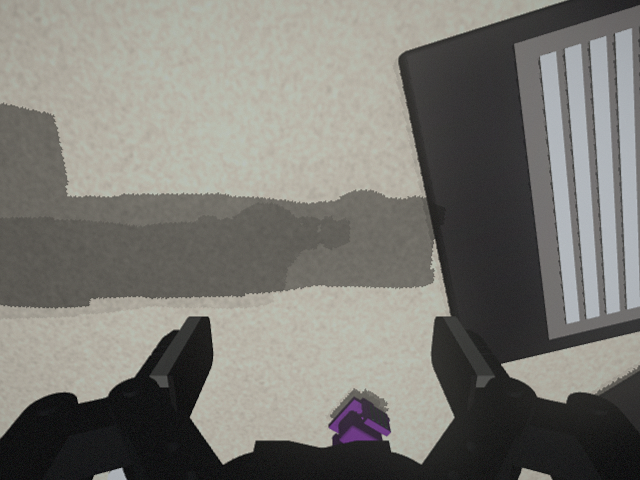

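The top view shows the dispenser at (242,240), with its white column at (237,257) and the cover's green tabs at about (221,236) and (245,234). The rod stand is at (337,262), the yellow tray at (448,262), cartons at (293,175) and (401,179), and jars at (278,328) and (391,328). A purple decoy lies at (187,293). I'll enlarge the parts I need.

Run:
```python
from h import *
t=load('top0')['color'];s=load('side0')['color']
a=cv2.resize(t[195:285,195:285],(400,400),interpolation=cv2.INTER_CUBIC)
b=cv2.resize(s[155:280,225:350],(400,400),interpolation=cv2.INTER_CUBIC)
c=cv2.resize(t[230:290,305:365],(200,200),interpolation=cv2.INTER_CUBIC)
cv2.imwrite('pics/crop1.png',np.clip(np.hstack([a,b])*1.6,0,255).astype('uint8'))
def hsvmask(im,lo,hi,roi):
    m=cv2.inRange(cv2.cvtColor(im,cv2.COLOR_BGR2HSV),lo,hi); z=np.zeros_like(m); x0,y0,x1,y1=roi; z[y0:y1,x0:x1]=m[y0:y1,x0:x1]; return z
def comps(m,name):
    n,l,st,ce=cv2.connectedComponentsWithStats(m)
    for i in range(1,n):
        if st[i,4]>8: print(name,st[i],ce[i].round(1), cv2.minAreaRect(np.argwhere(l==i)[:,::-1].astype('float32')))
comps(hsvmask(t,(45,90,40),(85,255,255),(200,200,290,290)),'tab top')
comps(hsvmask(s,(45,90,40),(85,255,255),(240,150,310,250)),'tab side')
comps(hsvmask(t,(20,120,80),(35,255,255),(400,210,500,310)),'tray')
comps(hsvmask(s,(20,120,80),(35,255,255),(340,350,520,480)),'tray side')
comps(hsvmask(t,(5,140,60),(18,255,255),(310,230,370,290)),'handle top')
comps(hsvmask(s,(3,140,40),(18,255,255),(300,240,345,300)),'handle side')
```

```text
tab top [239 225   8  15  83] [243.  232.8] ((242.5, 232.0), (14.0, 7.0), 90.0)
tab top [217 227   4  15  53] [218.5 234.4] ((218.5, 234.0), (14.0, 3.0), 90.0)
tab top [222 232   4   8  28] [223.5 235.2] ((223.5, 235.5), (7.0, 3.0), 90.0)
tab side [260 150   4   3   9] [261.9 150.8] ((261.5, 151.0), (2.0, 3.0), 90.0)
tab side [259 166  13  15  83] [263.9 170.7] ((263.0000305175781, 171.50001525878906), (7.77817440032959, 17.677669525146484), 45.0)
tab side [274 176  15  17 169] [281.  183.7] ((281.25, 183.74998474121094), (12.080193519592285, 15.888081550598145), 66.80140686035156)
tray [ 413  223   72   78 3700] [448.2 261.5] ((448.8229675292969, 261.6098937988281), (59.29363250732422, 65.08668518066406), 16.189205169677734)
tray side [ 362  372  132   98 7900] [425.5 419.7] ((427.49420166015625, 417.48046875), (82.60469055175781, 114.98589324951172), 73.41265869140625)
handle top [334 250  11  11  61] [339.3 254.4] ((339.0, 255.0), (10.0, 10.0), 90.0)
handle side [315 250  15  33 384] [322.  266.4] ((322.0, 266.0), (32.0, 14.0), 90.0)
```

View pics/crop1.png

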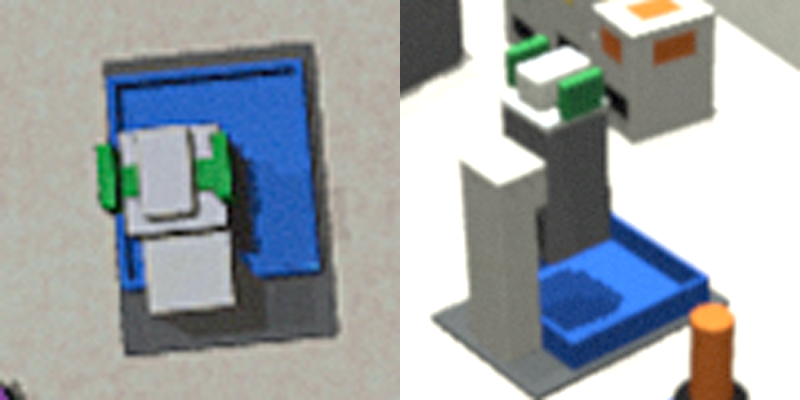

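The crop shows the white cover with two green tabs, at about (232,234) in the top image, sitting on the grey tube above the blue tray. The purple piece lying on the table at (187,293) is the decoy, so the white one is the cover to grip.

Run:
```python
from h import *
T=load('top0');S=load('side0')
f=400/90
def cr(x,y): return 195+(x+.5)/f-.5,195+(y+.5)/f-.5
foot=np.array([onz(T,*cr(*p),.006) for p in[(105,62),(313,42),(338,335),(125,355)]])
print('foot',foot.round(4), foot.mean(0).round(4))
def yaw(v): return np.degrees(np.arctan2(v[1],v[0]))
print('x dir', yaw(foot[0]-foot[3]),yaw(foot[1]-foot[2]),'y dir',yaw(foot[0]-foot[1])-90,yaw(foot[3]-foot[2])-90, np.linalg.norm(foot[0]-foot[3]),np.linalg.norm(foot[0]-foot[1]))
blk=np.array([onz(T,*cr(*p),.207) for p in[(137,130),(188,125),(195,212),(145,218)]])
print('blk',blk.mean(0).round(4),yaw(blk[0]-blk[3]),yaw(blk[0]-blk[1])-90,np.linalg.norm(blk[0]-blk[3]),np.linalg.norm(blk[0]-blk[1]))
col=np.array([onz(T,*cr(*p),.151) for p in[(145,237),(230,230),(236,305),(150,314)]])
print('col',col.mean(0).round(4),yaw(col[0]-col[3]),yaw(col[0]-col[1])-90)
# tray corners
def hm(im,lo,hi): return cv2.inRange(cv2.cvtColor(im,cv2.COLOR_BGR2HSV),lo,hi)
m=hm(T['color'],(20,100,60),(35,255,255)); m[:, :400]=0;m[:,500:]=0;m[:210]=0;m[310:]=0
c=max(cv2.findContours(m,0,1)[0],key=cv2.contourArea); q=cv2.approxPolyDP(c,8,True)[:,0]
P=np.array([onz(T,*p,.012) for p in q]); print('tray',q.tolist(),P.round(3).tolist(),P.mean(0).round(4),[yaw(P[1]-P[0]),yaw(P[2]-P[1])],[np.linalg.norm(P[1]-P[0]),np.linalg.norm(P[2]-P[1])])
# rod
print('rod top z?', onz(T,339.3,254.9,.166), )
p=tri(T,(339.5,255.5),S,(321.5,254)); print('rodtop tri',p)
# bystanders
for n,(u,v),z in[('cb',(293,165),.09),('cr',(402,176),.05),('jar',(278,328),.075),('bot',(391,328),.07)]: print(n,onz(T,u,v,z).round(3))
```

```text
foot [[0.6843 0.3263 0.006 ]
 [0.6999 0.2052 0.006 ]
 [0.5276 0.1832 0.006 ]
 [0.5128 0.3048 0.006 ]] [0.6062 0.2549 0.006 ]
x dir 7.133456065183822 7.255081038445677 y dir 7.3541413440420484 6.938322298358344 0.17278910835107253 0.12211226006959613
blk [0.5878 0.252  0.207 ] 8.283056562757677 7.3938803064767455 0.04391996245126579 0.024992811996997044
col [0.5453 0.2467 0.151 ] 6.837005259179507 6.3804736849884875
tray [[429, 223], [412, 283], [468, 301], [484, 239]] [[0.661, -0.224, 0.012], [0.503, -0.179, 0.012], [0.461, -0.322, 0.012], [0.623, -0.367, 0.012]] [ 0.5621 -0.273   0.012 ] [np.float64(164.09465197766707), np.float64(-106.36236658817919)] [np.float64(0.16359845647566812), np.float64(0.14912499864630782)]
rod top z? [0.55161537 0.01565767 0.166     ]
rodtop tri [0.55074404 0.01495002 0.164119  ]
cb [0.782 0.131 0.09 ]
cr [ 0.774 -0.146  0.05 ]
jar [0.384 0.154 0.075]
bot [ 0.39  -0.117  0.07 ]
```

```bash
cat > plan.py <<'E'
# usage: plan.py x y z yaw_of_tool_y(deg, world)  -> shift/twist in tool axes for send_rows
import sys
from h import *
def plan(x,y,z,yaw):
    o=bot.get_obs(); R=Ro.from_quat(o['tool_rot']).as_matrix()
    a=np.radians(yaw); ty=np.array([np.cos(a),np.sin(a),0]); 
    if ty@R[:,1]<0: ty=-ty
    tz=np.array([0,0,-1.]); G=np.c_[np.cross(ty,tz),ty,tz]
    print('t',round(o['clock'],2),'pos',np.round(o['eef_pos'],4),'F',np.round(o['ft_force'],1),'w',round(o['grip_width'],4),'q',np.round(o['joint_pos'],2),'yaw',round(float(np.degrees(np.arctan2(R[1,1],R[0,1]))),1))
    print('translation',np.round(R.T@(np.array([x,y,z])-o['eef_pos']),4),'twist',np.round(np.degrees(Ro.from_matrix(R.T@G).as_rotvec()),1))
if __name__=='__main__': plan(*map(float,sys.argv[1:5]))
E
python3 plan.py 0.588 0.252 0.30 97.1
```

```text
t 0.15 pos [0.2095 0.4535 0.2306] F [0.1 0.6 0.3] w 0.0854 q [ 1.14  0.24  0.    1.34 -0.    1.57] yaw 65.2
translation [-0.4281 -0.0243 -0.0693] twist [ -0.1  -0.  -31.9]
```

Emit:
send_rows --deltas '[{"grip": 1, "translation": [-0.03, 0, -0.05], "twist": [0, 0, 0]}, {"grip": 1, "translation": [-0.08, -0.005, -0.07], "twist": [0, 0, -8]}, {"grip": 1, "translation": [-0.14, -0.008, -0.07], "twist": [0, 0, -16]}, {"grip": 1, "translation": [-0.2, -0.012, -0.07], "twist": [0, 0, -24]}, {"grip": 1, "translation": [-0.26, -0.015, -0.07], "twist": [0, 0, -32]}]'

```text
clock: 0.78
eef_pos: [0.4407, 0.3298, 0.3005]
tool_rot: [-0.065, 0.998, -0.001, -0.0]
ft_force: [1.0, 2.2, -0.2]
grip_width: 0.0856
```

```bash
python3 plan.py 0.53 0.245 0.31 97.1
```

```text
t 0.78 pos [0.4407 0.3298 0.3005] F [ 1.   2.2 -0.2] w 0.0856 q [ 0.64  0.33  0.3   1.55 -0.    0.51] yaw 97.5
translation [-0.0775 -0.0957 -0.0095] twist [-0.1 -0.1  0.4]
```

Emit:
send_rows --deltas '[{"grip": 1, "translation": [-0.04, -0.048, -0.005], "twist": [0, 0, 0]}, {"grip": 1, "translation": [-0.078, -0.096, -0.01], "twist": [0, 0, 0]}, {"grip": 1, "translation": [-0.078, -0.096, -0.01], "twist": [0, 0, 0]}]'

```text
clock: 1.15
eef_pos: [0.5333, 0.2412, 0.3096]
tool_rot: [-0.062, 0.998, -0.001, -0.001]
ft_force: [-0.4, 0.2, -0.0]
grip_width: 0.0856
```

Run:
```python
from h import *
c=snap('wrist','w1.png'); print(c['xyz'],proj(c,[.588,.252,.209]))
```

```text
[0.45232566 0.23031654 0.45276041] [329.14126257 315.82949004]
```

View pics/w1.png

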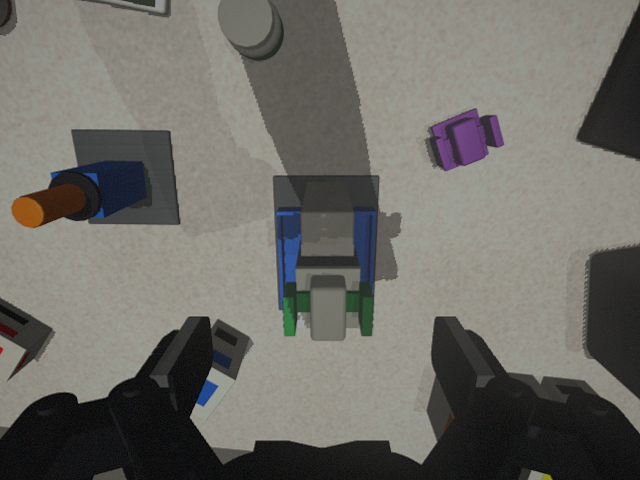

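The wrist view shows the cover at (328,315), with its tabs at (290,310) and (366,310). The purple decoy is apart at (465,138). Next I'll measure the tab edges.

Run:
```python
from h import *
W=load('w1'); im=W['color']
m=cv2.inRange(cv2.cvtColor(im,cv2.COLOR_BGR2HSV),(45,90,30),(85,255,255)); m[:270]=0;m[345:]=0;m[:,:270]=0;m[:,390:]=0
n,l,st,ce=cv2.connectedComponentsWithStats(m)
for i in range(1,n):
    if st[i,4]>40: print(st[i],ce[i])
for v in (315,325,332):
    us=np.where(m[v]>0)[0]; print(v,us.min(),us.max(), onz(W,us.min()-.5,v,.209).round(4),onz(W,us.max()+.5,v,.209).round(4))
vs=np.where(m.any(1))[0]; print(vs.min(),vs.max())
a=onz(W,st[1:,0].min(),vs.max()+.5,.209);print(a)
cv2.imwrite('pics/w1c.png',cv2.resize(im[240:350,260:400],None,fx=5,fy=5))
```

```text
[296 293  14  19 251] [302.66932271 302.07171315]
[347 293  12  19 222] [352.45045045 302.19369369]
[283 297  12  39 415] [288.65783133 315.86024096]
[362 297  11  39 386] [366.92227979 315.78497409]
315 284 371 [0.5914 0.2196 0.209 ] [0.5836 0.2819 0.209 ]
325 284 371 [0.5995 0.2204 0.209 ] [0.5916 0.2832 0.209 ]
332 285 371 [0.6051 0.2216 0.209 ] [0.5973 0.2842 0.209 ]
284 335
[0.60818516 0.22079848 0.209     ]
```

View pics/w1c.png

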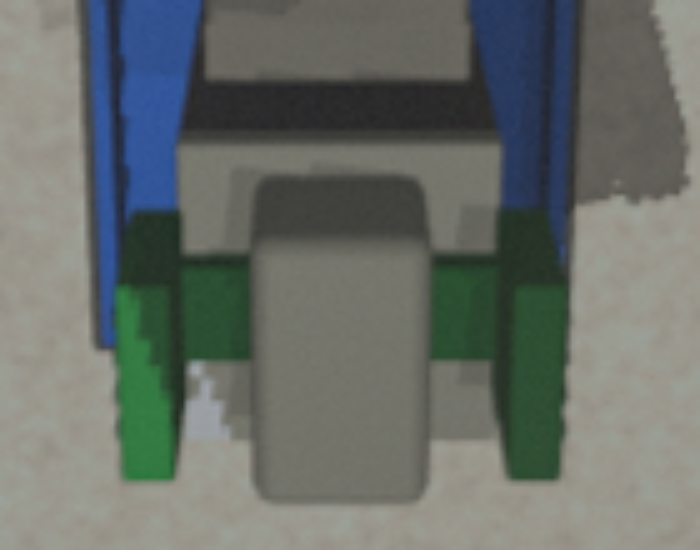

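```bash
python3 plan.py 0.588 0.252 0.25 97.1
```

```text
t 1.2 pos [0.5318 0.2429 0.3096] F [-1.   0.7 -0.3] w 0.0856 q [ 0.43  0.41  0.44  1.61 -0.    0.3 ] yaw 97.2
translation [-0.0571  0.0021  0.0595] twist [-0.1 -0.1  0.1]
```

Emit:
send_rows --deltas '[{"grip": 1, "translation": [-0.04, 0.002, 0.01], "twist": [0, 0, 0]}, {"grip": 1, "translation": [-0.057, 0.002, 0.04], "twist": [0, 0, 0]}, {"grip": 1, "translation": [-0.057, 0.002, 0.06], "twist": [0, 0, 0]}, {"grip": 1, "translation": [-0.057, 0.002, 0.06], "twist": [0, 0, 0]}]'

```text
clock: 1.7
eef_pos: [0.5858, 0.2527, 0.247]
tool_rot: [-0.064, 0.998, -0.002, -0.004]
ft_force: [0.4, -1.0, -0.4]
grip_width: 0.0856
```

```bash
python3 - <<'E'
from h import *
c=snap('wrist','w2.png'); print(c['xyz'],proj(c,[.588,.252,.209]))
E
python3 plan.py 0.588 0.252 0.176 97.1
```

```text
[0.50577229 0.24166238 0.39066547] [322.12098418 284.83763794]
t 1.75 pos [0.5865 0.2529 0.2489] F [0.  0.4 0.8] w 0.0858 q [ 0.41  0.53  0.48  1.52 -0.    0.28] yaw 97.3
translation [-0.0017 -0.001   0.0729] twist [-0.1 -0.3  0.2]
```

View pics/w2.png

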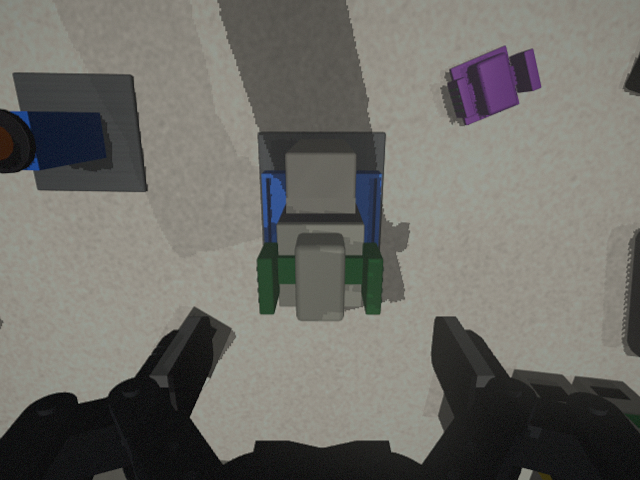

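Emit:
send_rows --deltas '[{"grip": 1, "translation": [-0.001, -0.001, 0.02], "twist": [0, -0.3, 0]}, {"grip": 1, "translation": [-0.001, -0.001, 0.04], "twist": [0, -0.3, 0]}, {"grip": 1, "translation": [-0.001, -0.001, 0.06], "twist": [0, -0.3, 0]}, {"grip": 1, "translation": [-0.001, -0.001, 0.072], "twist": [0, -0.3, 0]}, {"grip": 1, "translation": [-0.001, -0.001, 0.072], "twist": [0, -0.3, 0]}]'

```text
clock: 2.38
eef_pos: [0.5868, 0.2522, 0.177]
tool_rot: [-0.064, 0.998, -0.001, 0.0]
ft_force: [0.0, -0.3, 0.2]
grip_width: 0.0854
```

```bash
python3 plan.py 0.587 0.252 0.177 97.1;python3 - <<'E'
from h import *
c=snap('wrist','w3.png'); c=snap('side','s3.png')['color']; cv2.imwrite('pics/s3c.png',cv2.resize(c[100:280,200:380],None,fx=3,fy=3))
E
```

```text
t 2.38 pos [0.5868 0.2522 0.177 ] F [ 0.  -0.3  0.2] w 0.0854 q [ 0.41  0.55  0.32  1.34 -0.    0.28] yaw 97.4
translation [-0.0001 -0.0002  0.    ] twist [-0.1 -0.   0.3]
```

View pics/w3.png

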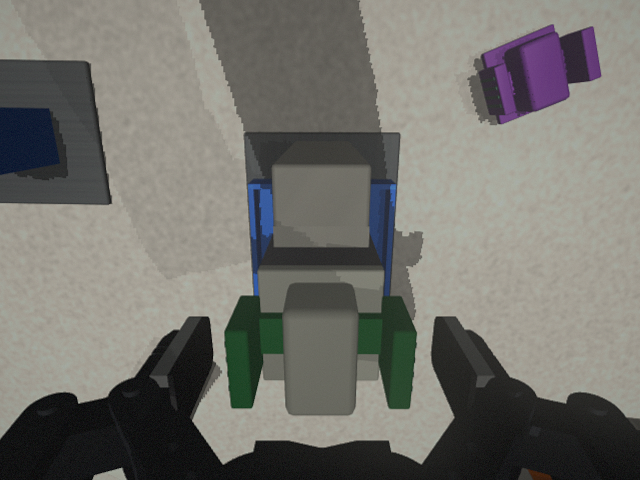

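View pics/s3c.png

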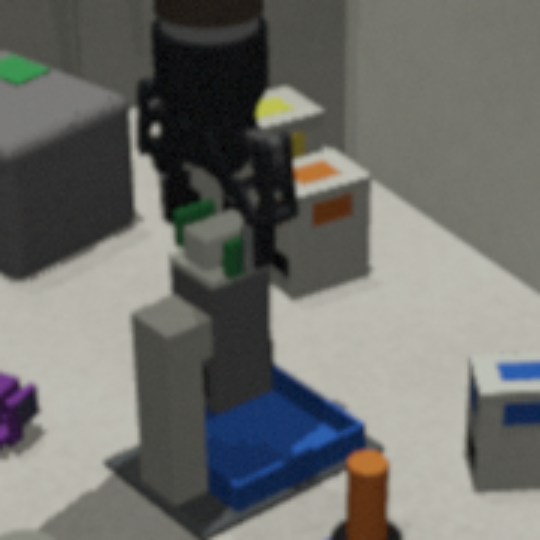

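Run:
```python
from h import *
W=load('w3')
R=Ro.from_euler('z',7.2,degrees=True).as_matrix()
for x,y in((-.016,.032),(.016,.032),(-.016,-.032),(.016,-.032)): print('tabtop',proj(W,R@[x,y,0]+[.588,.252,.209]).round(1))
for z in(.177,.19,.21,.22): print('pad',z,[proj(W,R@[x,.0425,0]+[.5868,.2522,z]).round(1).tolist() for x in(-.011,.011)])
```

```text
tabtop [421.4 327.7]
tabtop [413.6 406.7]
tabtop [226.8 326.9]
tabtop [233.6 405.9]
pad 0.177 [[428.0, 294.7], [423.3, 341.1]]
pad 0.19 [[437.0, 310.1], [431.5, 359.5]]
pad 0.21 [[454.0, 339.7], [446.9, 394.5]]
pad 0.22 [[464.7, 358.0], [456.4, 416.0]]
```

Emit:
send_rows --deltas '[{"grip": 0.5, "translation": [0, 0, 0], "twist": [0, 0, 0]}, {"grip": 0.3, "translation": [0, 0, 0], "twist": [0, 0, 0]}, {"grip": 0.3, "translation": [0, 0, 0], "twist": [0, 0, 0]}, {"grip": 0.3, "translation": [0, 0, 0], "twist": [0, 0, 0]}, {"grip": 0.3, "translation": [0, 0, 0], "twist": [0, 0, 0]}]'

```text
clock: 3.1
eef_pos: [0.5889, 0.2526, 0.1828]
tool_rot: [-0.064, 0.998, 0.0, 0.004]
ft_force: [-2.6, -1.3, 13.2]
grip_width: 0.0497
```

```bash
python3 plan.py 0.587 0.252 0.177 97.1;python3 - <<'E'
from h import *
c=snap('wrist','w4.png')
E
```

```text
t 3.1 pos [0.5889 0.2526 0.1828] F [-2.6 -1.3 13.2] w 0.0497 q [ 0.41  0.54  0.32  1.35 -0.    0.28] yaw 97.3
translation [ 0.0021 -0.0004  0.0058] twist [0.  0.5 0.2]
```

View pics/w4.png

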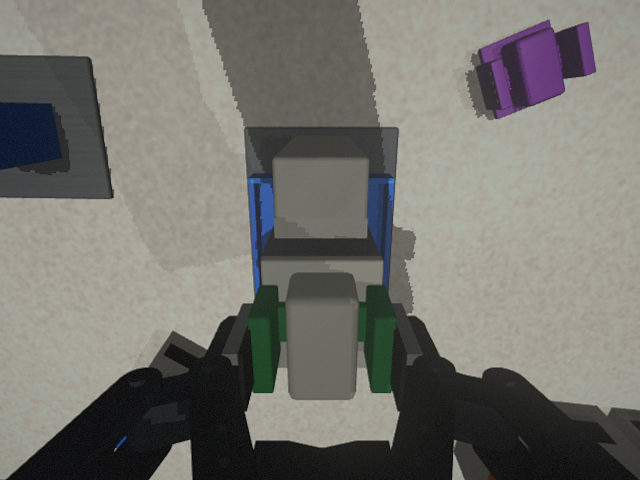

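The gripper has both tabs pressed in fairly symmetrically. The opening reads 49.7 mm, and the tabs sit at (263,340) and (379,340). I'll lift straight up in small steps.

Emit:
send_rows --deltas '[{"grip": 0.3, "translation": [0, 0, -0.003], "twist": [0, 0.3, 0]}, {"grip": 0.3, "translation": [0, 0, -0.008], "twist": [0, 0.3, 0]}, {"grip": 0.3, "translation": [0, 0, -0.016], "twist": [0, 0.3, 0]}, {"grip": 0.3, "translation": [0, 0, -0.024], "twist": [0, 0.3, 0]}]'

```text
clock: 3.65
eef_pos: [0.5886, 0.2526, 0.2069]
tool_rot: [-0.064, 0.998, 0.0, 0.001]
ft_force: [-0.3, 0.1, -1.1]
grip_width: 0.0494
```

```bash
python3 plan.py 0.588 0.252 0.29 97.1;python3 - <<'E'
from h import *
c=snap('wrist','w5.png')['color']; s=snap('side','s5.png')['color']; cv2.imwrite('pics/s5c.png',np.hstack([cv2.resize(s[120:260,220:340],(360,420)),cv2.resize(c[60:480],(440,420))]))
E
```

```text
t 3.65 pos [0.5886 0.2526 0.2069] F [-0.3  0.1 -1.1] w 0.0494 q [ 0.41  0.54  0.38  1.41 -0.    0.28] yaw 97.3
translation [ 0.0005 -0.0005 -0.0831] twist [-0.   0.1  0.2]
```

View pics/s5c.png

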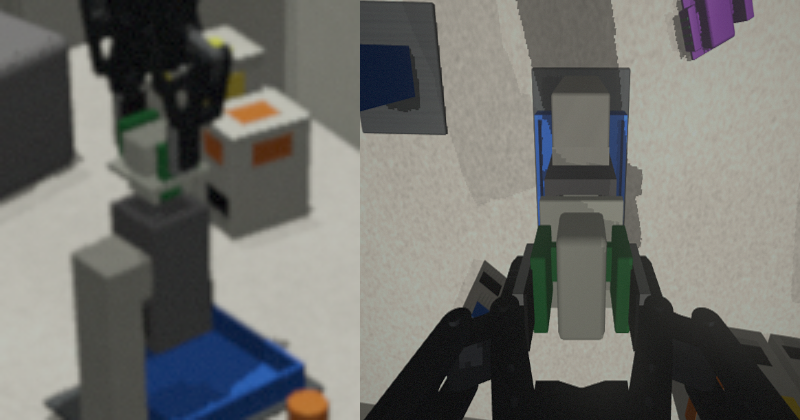

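The cover is free: the wrist force shows about -1.1 N of load, and the side crop shows it above the rim at (155,160). I'll keep raising it, then carry it to the tray.

Emit:
send_rows --deltas '[{"grip": 0.3, "translation": [0, 0, -0.03], "twist": [0, 0, 0]}, {"grip": 0.3, "translation": [0, 0, -0.06], "twist": [0, 0, 0]}, {"grip": 0.3, "translation": [0, -0.02, -0.085], "twist": [0, 0, 2]}, {"grip": 0.3, "translation": [0, -0.06, -0.095], "twist": [0, 0, 6]}, {"grip": 0.3, "translation": [0, -0.11, -0.095], "twist": [0, 0, 12]}]'

```text
clock: 4.38
eef_pos: [0.6035, 0.1436, 0.304]
tool_rot: [0.041, 0.999, 0.001, 0.004]
ft_force: [1.4, 0.8, -0.9]
grip_width: 0.0494
```

```bash
python3 plan.py 0.562 -0.273 0.3 74
```

```text
t 4.38 pos [0.6035 0.1436 0.304 ] F [ 1.4  0.8 -0.9] w 0.0494 q [0.23 0.48 0.54 1.62 0.   0.32] yaw 85.3
translation [ 0.0071 -0.4186  0.0029] twist [ 0.2  0.4 11.3]
```

Emit:
send_rows --deltas '[{"grip": 0.3, "translation": [0, -0.05, 0], "twist": [0, 0, 3]}, {"grip": 0.3, "translation": [0.002, -0.1, 0], "twist": [0, 0, 6]}, {"grip": 0.3, "translation": [0.003, -0.15, 0], "twist": [0, 0, 9]}, {"grip": 0.3, "translation": [0.004, -0.2, 0], "twist": [0, 0, 11]}, {"grip": 0.3, "translation": [0.005, -0.25, 0], "twist": [0, 0, 11]}]'

```text
clock: 5.0
eef_pos: [0.5776, -0.1066, 0.3033]
tool_rot: [0.137, 0.991, 0.001, 0.003]
ft_force: [0.5, -0.7, -0.9]
grip_width: 0.0492
```

```bash
python3 plan.py 0.562 -0.273 0.2 74
```

```text
t 5.0 pos [ 0.5776 -0.1066  0.3033] F [ 0.5 -0.7 -0.9] w 0.0492 q [-0.18  0.4   0.42  1.58  0.    0.09] yaw 74.3
translation [-0.0294 -0.1648  0.1028] twist [0.2 0.4 0.3]
```

Emit:
send_rows --deltas '[{"grip": 0.3, "translation": [-0.009, -0.05, 0.01], "twist": [0, 0, 0]}, {"grip": 0.3, "translation": [-0.018, -0.1, 0.03], "twist": [0, 0.3, 0]}, {"grip": 0.3, "translation": [-0.027, -0.145, 0.06], "twist": [0, 0.3, 0]}, {"grip": 0.3, "translation": [-0.029, -0.165, 0.1], "twist": [0, 0.3, 0]}, {"grip": 0.3, "translation": [-0.029, -0.165, 0.14], "twist": [0, 0.3, 0]}]'

```text
clock: 5.62
eef_pos: [0.5612, -0.2753, 0.1613]
tool_rot: [0.138, 0.99, 0.002, 0.001]
ft_force: [-0.1, 0.1, -1.4]
grip_width: 0.0497
```

```bash
python3 plan.py 0.562 -0.273 0.03 74;python3 - <<'E'
from h import *
c=snap('wrist','w6.png')['color']; s=snap('side','s6.png')['color']; cv2.imwrite('pics/s6c.png',np.hstack([cv2.resize(s[240:480,300:540],(400,400)),cv2.resize(c,(400,400))]))
E
```

```text
t 5.62 pos [ 0.5612 -0.2753  0.1613] F [-0.1  0.1 -1.4] w 0.0497 q [-0.46  0.52  0.24  1.29  0.   -0.18] yaw 74.1
translation [1.000e-04 2.000e-03 1.314e-01] twist [0.2 0.1 0.1]
```

View pics/s6c.png

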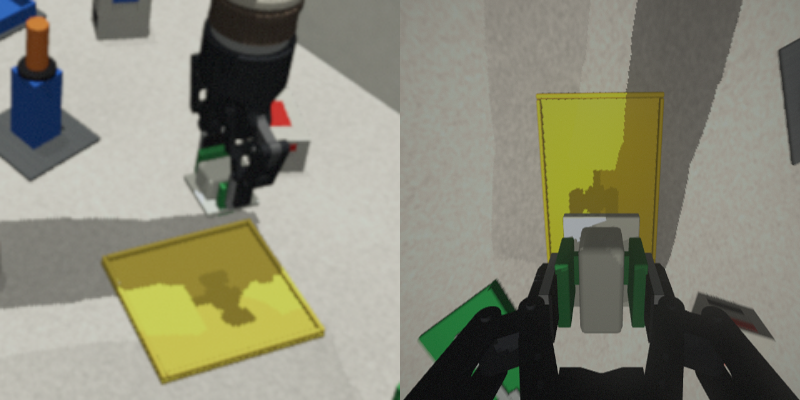

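Emit:
send_rows --deltas '[{"grip": 0.3, "translation": [0, 0.001, 0.03], "twist": [0, 0, 0]}, {"grip": 0.3, "translation": [0, 0.002, 0.065], "twist": [0, 0, 0]}, {"grip": 0.3, "translation": [0, 0.002, 0.095], "twist": [0, 0, 0]}, {"grip": 0.3, "translation": [0, 0.002, 0.115], "twist": [0, 0, 0]}, {"grip": 0.3, "translation": [0, 0.002, 0.122], "twist": [0, 0, 0]}]'

```text
clock: 6.35
eef_pos: [0.558, -0.2686, 0.0352]
tool_rot: [0.137, 0.991, 0.004, -0.005]
ft_force: [0.0, 0.0, -0.9]
grip_width: 0.0496
```

Emit:
send_rows --deltas '[{"grip": 0.3, "translation": [0, 0, 0.003], "twist": [0, 0, 0]}, {"grip": 0.3, "translation": [0, 0, 0.006], "twist": [0, 0, 0]}, {"grip": 0.3, "translation": [0, 0, 0.009], "twist": [0, 0, 0]}, {"grip": 0.3, "translation": [0, 0, 0.011], "twist": [0, 0, 0]}, {"grip": 0.3, "translation": [0, 0, 0.011], "twist": [0, 0, 0]}]'

```text
clock: 6.98
eef_pos: [0.5587, -0.2689, 0.027]
tool_rot: [0.137, 0.991, 0.003, -0.003]
ft_force: [-3.6, 1.8, 10.1]
grip_width: 0.0496
```

```bash
python3 plan.py 0.562 -0.273 0.03 74;python3 - <<'E'
from h import *
c=snap('wrist','w7.png')['color']; s=snap('side','s7.png')['color']; cv2.imwrite('pics/s7c.png',np.hstack([cv2.resize(s[300:480,340:520],(400,400)),cv2.resize(c,(400,400))]))
E
```

```text
t 6.97 pos [ 0.5587 -0.2689  0.027 ] F [-3.6  1.8 10.1] w 0.0496 q [-0.45  0.63  0.05  1.    0.   -0.18] yaw 74.3
translation [-0.0043 -0.003  -0.003 ] twist [ 0.3 -0.4  0.3]
```

View pics/s7c.png

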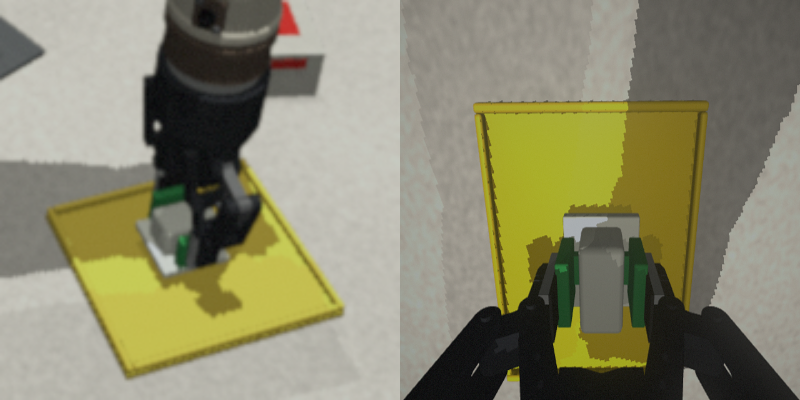

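The cover stands on the tray floor with about 10 N of contact force. I'll open the gripper and back off.

Emit:
send_rows --deltas '[{"grip": 0.7, "translation": [0, 0, 0], "twist": [0, 0, 0]}, {"grip": 1, "translation": [0, 0, 0], "twist": [0, 0, 0]}, {"grip": 1, "translation": [0, 0, 0], "twist": [0, 0, 0]}, {"grip": 1, "translation": [0, 0, 0], "twist": [0, 0, 0]}]'

```text
clock: 7.58
eef_pos: [0.5586, -0.2689, 0.0268]
tool_rot: [0.137, 0.991, 0.003, -0.004]
ft_force: [0.8, -0.8, 0.4]
grip_width: 0.085
```

Emit:
send_rows --deltas '[{"grip": 1, "translation": [0, 0, -0.02], "twist": [0, 0, 0]}, {"grip": 1, "translation": [0, 0, -0.05], "twist": [0, 0, 0]}, {"grip": 1, "translation": [0, 0, -0.1], "twist": [0, 0, 0]}, {"grip": 1, "translation": [0, 0, -0.16], "twist": [0, 0, 0]}, {"grip": 1, "translation": [0, 0, -0.22], "twist": [0, 0, 0]}]'

```text
clock: 8.2
eef_pos: [0.5597, -0.2704, 0.2483]
tool_rot: [0.137, 0.991, 0.003, -0.004]
ft_force: [0.5, -0.6, -1.4]
grip_width: 0.0857
```

```bash
python3 plan.py 0.551 0.0155 0.3 90;python3 - <<'E'
from h import *
c=snap('wrist','w8.png')['color']; s=snap('side','s8.png')['color']; cv2.imwrite('pics/s8c.png',np.hstack([cv2.resize(s[300:480,340:520],(400,400)),cv2.resize(c,(400,400))]))
E
```

```text
t 8.2 pos [ 0.5597 -0.2704  0.2483] F [ 0.5 -0.6 -1.4] w 0.0857 q [-0.45  0.5   0.42  1.5   0.   -0.18] yaw 74.3
translation [ 0.0864  0.2732 -0.0494] twist [  0.4  -0.4 -15.7]
```

View pics/s8c.png

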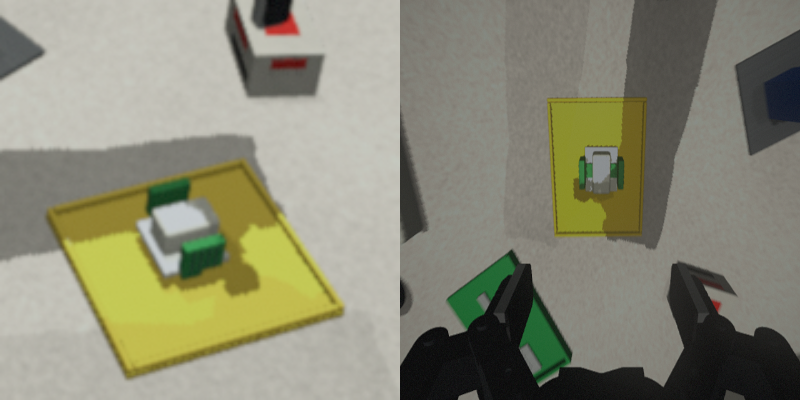

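The cover is standing upright in the yellow tray: (183,228) in the side crop and (600,170) in the wrist crop, with its tabs sprung out. Next is the rod. The orange handle at top-image (339,255) on the blue stand is the only match.

Emit:
send_rows --deltas '[{"grip": 1, "translation": [0.015, 0.05, -0.02], "twist": [0, 0, -3]}, {"grip": 1, "translation": [0.03, 0.1, -0.03], "twist": [0, 0, -6]}, {"grip": 1, "translation": [0.045, 0.155, -0.03], "twist": [0, 0, -9]}, {"grip": 1, "translation": [0.065, 0.21, -0.03], "twist": [0, 0, -12]}, {"grip": 1, "translation": [0.086, 0.265, -0.03], "twist": [0, 0, -15]}]'

```text
clock: 8.93
eef_pos: [0.5518, 0.0079, 0.2852]
tool_rot: [0.006, 1.0, 0.001, 0.004]
ft_force: [0.6, 1.3, 0.2]
grip_width: 0.0853
```

Emit:
send_rows --deltas '[{"grip": 1, "translation": [0.0, 0.01, 0.01], "twist": [0, 0, 0]}, {"grip": 1, "translation": [0.0, 0.01, 0.02], "twist": [0, 0, 0]}]'

```text
clock: 9.18
eef_pos: [0.5519, 0.0184, 0.2641]
tool_rot: [0.005, 1.0, 0.0, 0.003]
ft_force: [-0.6, 0.4, -0.2]
grip_width: 0.0856
```

```bash
python3 plan.py 0.551 0.0155 0.25 90;python3 - <<'E'
from h import *
c=snap('wrist','w9.png')
for z in(.107,.16,.165): print(proj(c,[.551,.0155,z]))
E
```

```text
t 9.18 pos [0.5519 0.0184 0.2641] F [-0.6  0.4 -0.2] w 0.0856 q [0.03 0.33 0.21 1.45 0.   0.04] yaw 89.4
translation [ 0.0009 -0.0029  0.0141] twist [ 0.   0.4 -0.6]
[319.35490262 216.92798151]
[318.94026961 237.65242435]
[318.89274292 240.02793272]
```

View pics/w9.png

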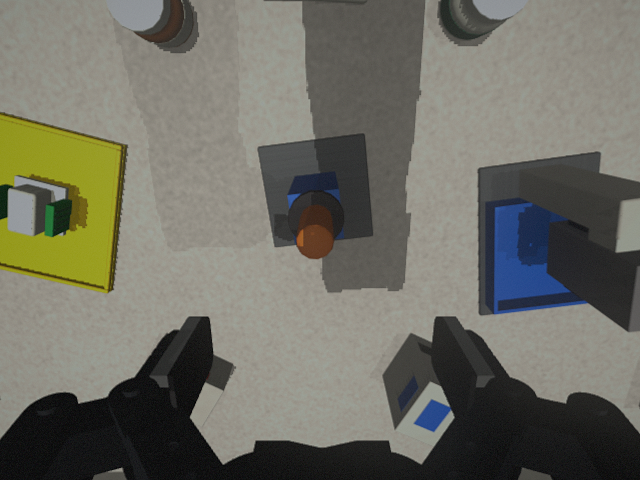

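The handle's top is at (315,240) in the wrist image, which puts the rod at x≈0.551, y≈0.014.

```bash
python3 plan.py 0.551 0.014 0.113 90
```

```text
t 9.22 pos [0.5512 0.0173 0.2625] F [-0.5 -1.2 -1.8] w 0.0856 q [0.03 0.33 0.21 1.44 0.   0.04] yaw 89.3
translation [ 0.0008 -0.0034  0.1495] twist [ 0.   0.2 -0.7]
```

Emit:
send_rows --deltas '[{"grip": 1, "translation": [0, -0.003, 0.02], "twist": [0, 0.2, 0]}, {"grip": 1, "translation": [0, -0.003, 0.05], "twist": [0, 0.2, 0]}, {"grip": 1, "translation": [0, -0.003, 0.08], "twist": [0, 0.2, 0]}, {"grip": 1, "translation": [0, -0.003, 0.11], "twist": [0, 0.2, 0]}, {"grip": 1, "translation": [0, -0.003, 0.12], "twist": [0, 0.2, 0]}]'

```text
clock: 9.85
eef_pos: [0.5501, 0.0123, 0.1399]
tool_rot: [0.007, 1.0, -0.0, -0.002]
ft_force: [-0.5, -0.6, 0.4]
grip_width: 0.0851
```

```bash
python3 plan.py 0.551 0.014 0.114 90;python3 - <<'E'
from h import *
c=snap('wrist','w10.png')
E
```

```text
t 9.85 pos [0.5501 0.0123 0.1399] F [-0.5 -0.6  0.4] w 0.0851 q [ 0.02  0.4  -0.02  1.16 -0.    0.04] yaw 89.1
translation [-0.001   0.0017  0.0259] twist [-0.  -0.3 -0.9]
```

View pics/w10.png

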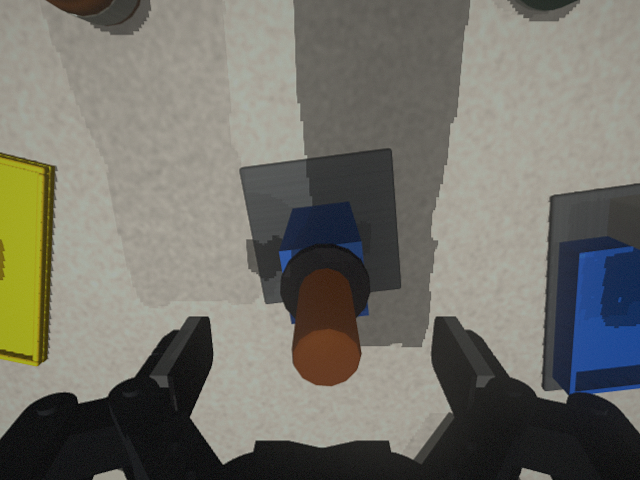

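Emit:
send_rows --deltas '[{"grip": 1, "translation": [0, 0.0015, 0.013], "twist": [0, -0.3, 0]}, {"grip": 1, "translation": [-0.001, 0.0015, 0.026], "twist": [0, -0.3, 0]}, {"grip": 1, "translation": [-0.001, 0.0015, 0.026], "twist": [0, -0.3, 0]}]'

```text
clock: 10.28
eef_pos: [0.5507, 0.0137, 0.1132]
tool_rot: [0.008, 1.0, -0.0, -0.0]
ft_force: [-0.1, -0.2, -0.0]
grip_width: 0.0853
```

Emit:
send_rows --deltas '[{"grip": 0.5, "translation": [0, 0, 0], "twist": [0, 0, 0]}, {"grip": 0.1, "translation": [0, 0, 0], "twist": [0, 0, 0]}, {"grip": 0.1, "translation": [0, 0, 0], "twist": [0, 0, 0]}, {"grip": 0.1, "translation": [0, 0, 0], "twist": [0, 0, 0]}, {"grip": 0.1, "translation": [0, 0, 0], "twist": [0, 0, 0]}]'

```text
clock: 10.9
eef_pos: [0.5512, 0.0138, 0.1138]
tool_rot: [0.007, 1.0, -0.0, 0.0]
ft_force: [0.0, 0.1, 3.1]
grip_width: 0.0247
```

```bash
python3 plan.py 0.551 0.014 0.114 90;python3 - <<'E'
from h import *
c=snap('wrist','w11.png')['color']; s=snap('side','s11.png')['color']; cv2.imwrite('pics/s11c.png',np.hstack([cv2.resize(s[200:350,250:400],(400,400)),cv2.resize(c,(400,400))]))
E
```

```text
t 10.9 pos [0.5512 0.0138 0.1138] F [0.  0.1 3.1] w 0.0247 q [ 0.03  0.42 -0.06  1.09 -0.    0.04] yaw 89.1
translation [ 0.0002  0.0002 -0.0002] twist [-0.   0.  -0.9]
```

View pics/s11c.png

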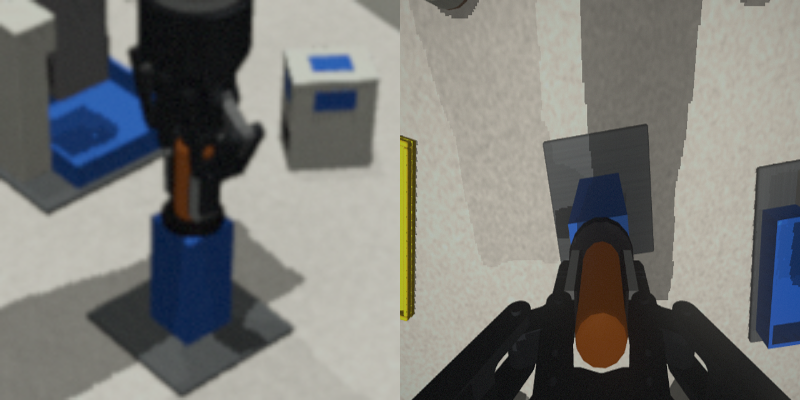

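The handle is held, with the opening at 24.7 mm. I'll lift the rod straight out of the stand.

Emit:
send_rows --deltas '[{"grip": 0.1, "translation": [0, 0, -0.02], "twist": [0, 0, 0]}, {"grip": 0.1, "translation": [0, 0, -0.05], "twist": [0, 0, 0]}, {"grip": 0.1, "translation": [0, 0, -0.09], "twist": [0, 0, 0]}, {"grip": 0.1, "translation": [0, 0, -0.14], "twist": [0, 0, 0]}, {"grip": 0.1, "translation": [0, 0, -0.19], "twist": [0, 0, 0]}]'

```text
clock: 11.62
eef_pos: [0.5505, 0.0137, 0.3043]
tool_rot: [0.008, 1.0, -0.0, -0.001]
ft_force: [0.9, -0.3, -1.4]
grip_width: 0.025
```

Emit:
send_rows --deltas '[{"grip": 0.1, "translation": [0, 0, -0.02], "twist": [0, 0, 0]}, {"grip": 0.1, "translation": [0, 0, -0.02], "twist": [0, 0, 0]}]'

```text
clock: 11.88
eef_pos: [0.5512, 0.0137, 0.3255]
tool_rot: [0.008, 1.0, -0.0, 0.001]
ft_force: [0.2, -0.4, -2.3]
grip_width: 0.0247
```

```bash
python3 plan.py 0.588 0.252 0.315 97.1;python3 - <<'E'
from h import *
s=snap('side','s12.png')['color'];t=snap('top','t12.png')['color']; cv2.imwrite('pics/s12c.png',np.hstack([cv2.resize(s[100:350,200:450],(400,400)),cv2.resize(t[180:340,200:360],(400,400))]))
E
```

```text
t 11.88 pos [0.5512 0.0137 0.3255] F [ 0.2 -0.4 -2.3] w 0.0247 q [ 0.03  0.33  0.37  1.61 -0.    0.04] yaw 89.1
translation [-0.0332  0.2388  0.0105] twist [-0.   0.1 -8. ]
```

View pics/s12c.png

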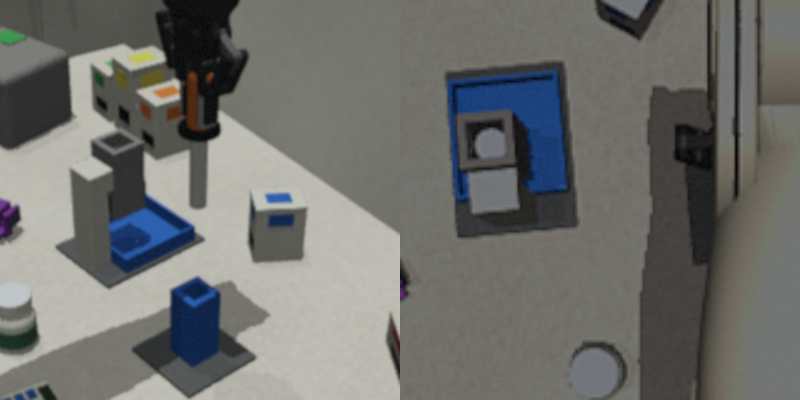

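The rod hangs vertical and clear of the stand, and the tube is open with the vial's white cap visible at crop (490,143). I'll measure the tube mouth from this view.

Run:
```python
from h import *
T=load('t12'); im=T['color'][215:260,212:262]; cv2.imwrite('pics/t12c.png',np.clip(cv2.resize(im,None,fx=12,fy=12,interpolation=cv2.INTER_CUBIC)*1.8,0,255).astype('uint8'))
P=np.array([onz(T,200+(x-400)/2.5,180+y/2.5,.175) for x,y in((457,112),(514,110),(517,165),(460,170))]); print(P.round(4),P.mean(0))
R=Ro.from_euler('z',7.1,degrees=True).as_matrix()
for h in(.025,.017): print([((proj(T,R@[a*h,b*h,0]+[.588,.252,.175])-[212,215]+.5)*12).round(0).tolist() for a,b in((1,1),(1,-1),(-1,-1),(-1,1))])
```

```text
[[0.6113 0.2792 0.175 ]
 [0.6146 0.2283 0.175 ]
 [0.5648 0.2231 0.175 ]
 [0.5589 0.2735 0.175 ]] [0.58740542 0.25103042 0.175     ]
[[131.0, 132.0], [399.0, 107.0], [419.0, 370.0], [149.0, 395.0]]
[[177.0, 170.0], [359.0, 153.0], [373.0, 332.0], [190.0, 349.0]]
```

View pics/t12c.png

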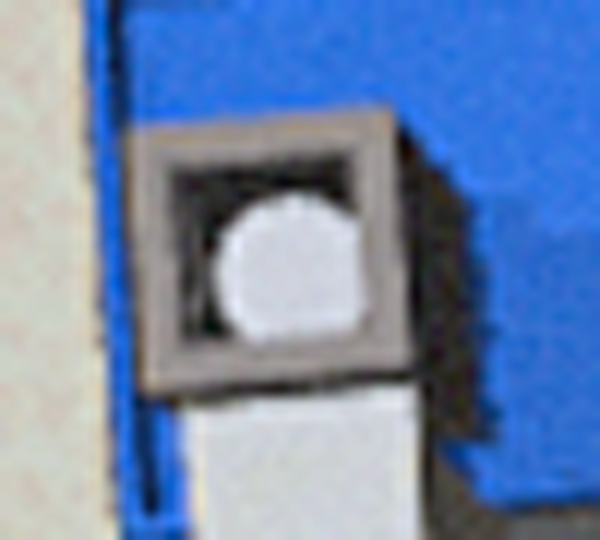

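The predicted rim corners match the picture to within a few enlarged pixels, so the mouth is at (0.588, 0.252). I'll carry the rod over it.

Emit:
send_rows --deltas '[{"grip": 0.1, "translation": [-0.007, 0.045, -0.003], "twist": [0, 0, -2]}, {"grip": 0.1, "translation": [-0.014, 0.095, -0.003], "twist": [0, 0, -4]}, {"grip": 0.1, "translation": [-0.021, 0.145, -0.003], "twist": [0, 0, -6]}, {"grip": 0.1, "translation": [-0.028, 0.195, -0.003], "twist": [0, 0, -8]}, {"grip": 0.1, "translation": [-0.033, 0.239, -0.003], "twist": [0, 0, -8]}]'

```text
clock: 12.6
eef_pos: [0.586, 0.2537, 0.3225]
tool_rot: [-0.063, 0.998, -0.001, -0.004]
ft_force: [0.1, -0.6, -0.7]
grip_width: 0.0245
```

Emit:
send_rows --deltas '[{"grip": 0.1, "translation": [0, 0, 0], "twist": [0, 0, 0]}]'

```text
clock: 12.72
eef_pos: [0.585, 0.2569, 0.3186]
tool_rot: [-0.065, 0.998, -0.002, -0.007]
ft_force: [0.4, -0.5, -1.3]
grip_width: 0.0251
```

```bash
python3 plan.py 0.588 0.252 0.3 97.1;python3 - <<'E'
from h import *
s=snap('side','s13.png')['color'];t=snap('wrist','w13.png')['color']; cv2.imwrite('pics/s13c.png',np.hstack([cv2.resize(s[90:250,190:350],(400,400)),cv2.resize(t,(400,400))]))
E
```

```text
t 12.72 pos [0.585  0.2569 0.3186] F [ 0.4 -0.5 -1.3] w 0.0251 q [0.41 0.55 0.69 1.72 0.   0.28] yaw 97.4
translation [-0.0026 -0.0052  0.0186] twist [-0.1 -0.8  0.3]
```

View pics/s13c.png

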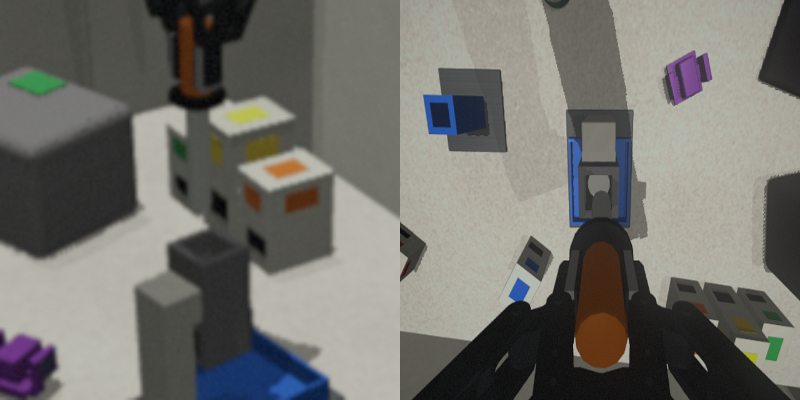

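Now I'll correct the overshoot, then descend in stages.

Emit:
send_rows --deltas '[{"grip": 0.1, "translation": [-0.0025, -0.005, 0], "twist": [0, -0.8, 0]}, {"grip": 0.1, "translation": [-0.0025, -0.005, 0.008], "twist": [0, -0.8, 0]}, {"grip": 0.1, "translation": [-0.0025, -0.005, 0.016], "twist": [0, -0.8, 0]}, {"grip": 0.1, "translation": [-0.0025, -0.005, 0.02], "twist": [0, -0.8, 0]}]'

```text
clock: 13.32
eef_pos: [0.5877, 0.2485, 0.2986]
tool_rot: [-0.063, 0.998, -0.002, -0.0]
ft_force: [-1.3, 0.1, -1.0]
grip_width: 0.0249
```

```bash
python3 plan.py 0.588 0.252 0.26 97.1;python3 - <<'E'
from h import *
s=snap('side','s14.png')['color'];t=snap('wrist','w14.png')['color']; cv2.imwrite('pics/s14c.png',np.hstack([cv2.resize(s[110:230,220:340],(400,400)),cv2.resize(t[100:300,220:420],(400,400))]))
E
```

```text
t 13.32 pos [0.5877 0.2485 0.2986] F [-1.3  0.1 -1. ] w 0.0249 q [ 0.4   0.53  0.6   1.65 -0.    0.28] yaw 97.2
translation [-0.0008  0.0036  0.0386] twist [-0.2 -0.1  0.1]
```

View pics/s14c.png

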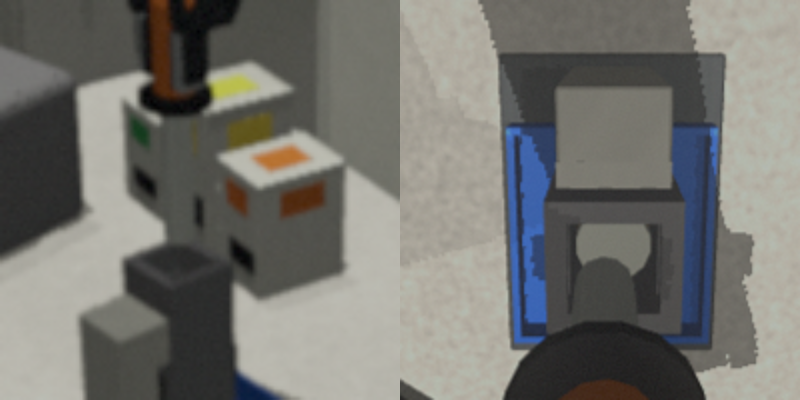

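Emit:
send_rows --deltas '[{"grip": 0.1, "translation": [-0.0005, 0.0035, 0], "twist": [0, 0, 0]}, {"grip": 0.1, "translation": [-0.0005, 0.0035, 0], "twist": [0, 0, 0]}, {"grip": 0.1, "translation": [-0.0005, 0.0035, 0.01], "twist": [0, 0, 0]}, {"grip": 0.1, "translation": [-0.0005, 0.0035, 0.02], "twist": [0, 0, 0]}, {"grip": 0.1, "translation": [-0.0005, 0.0035, 0.03], "twist": [0, 0, 0]}]'

```text
clock: 14.05
eef_pos: [0.5874, 0.2521, 0.2674]
tool_rot: [-0.063, 0.998, -0.002, -0.001]
ft_force: [-0.3, 0.0, -1.4]
grip_width: 0.0246
```

```bash
python3 plan.py 0.588 0.252 0.26 97.1;python3 - <<'E'
from h import *
s=snap('side','s15.png')['color'];t=snap('wrist','w15.png')['color']; cv2.imwrite('pics/s15c.png',np.hstack([cv2.resize(s[110:230,220:340],(400,400)),cv2.resize(t[100:300,220:420],(400,400))]))
E
```

```text
t 14.05 pos [0.5874 0.2521 0.2674] F [-0.3  0.  -1.4] w 0.0246 q [ 0.41  0.53  0.52  1.57 -0.    0.28] yaw 97.2
translation [-0.0006 -0.0002  0.0074] twist [-0.2 -0.1  0.1]
```

View pics/s15c.png

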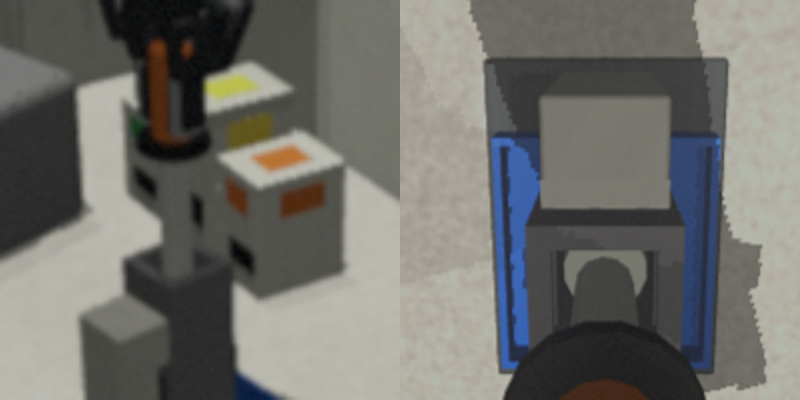

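The shank is inside the mouth, centred, with no side force. Pushing down now.

Emit:
send_rows --deltas '[{"grip": 0.1, "translation": [0, 0, 0.008], "twist": [0, 0, 0]}, {"grip": 0.1, "translation": [0, 0, 0.016], "twist": [0, 0, 0]}, {"grip": 0.1, "translation": [0, 0, 0.024], "twist": [0, 0, 0]}, {"grip": 0.1, "translation": [0, 0, 0.032], "twist": [0, 0, 0]}, {"grip": 0.1, "translation": [0, 0, 0.04], "twist": [0, 0, 0]}]'

```text
clock: 14.78
eef_pos: [0.5879, 0.2523, 0.2306]
tool_rot: [-0.063, 0.998, -0.001, 0.001]
ft_force: [-2.5, -0.8, 13.8]
grip_width: 0.0248
```

```bash
python3 plan.py 0.588 0.252 0.19 97.1
```

```text
t 14.78 pos [0.5879 0.2523 0.2306] F [-2.5 -0.8 13.8] w 0.0248 q [ 0.41  0.53  0.43  1.47 -0.    0.28] yaw 97.2
translation [ 0.     -0.0002  0.0406] twist [-0.1  0.1  0.1]
```

Emit:
send_rows --deltas '[{"grip": 0.1, "translation": [0, 0, 0.008], "twist": [0, 0, 0]}, {"grip": 0.1, "translation": [0, 0, 0.014], "twist": [0, 0, 0]}, {"grip": 0.1, "translation": [0, 0, 0.02], "twist": [0, 0, 0]}, {"grip": 0.1, "translation": [0, 0, 0.026], "twist": [0, 0, 0]}, {"grip": 0.1, "translation": [0, 0, 0.032], "twist": [0, 0, 0]}]'

```text
clock: 15.4
eef_pos: [0.5884, 0.2528, 0.2025]
tool_rot: [-0.063, 0.998, 0.0, 0.004]
ft_force: [-4.0, -1.7, 13.1]
grip_width: 0.0246
```

```bash
python3 plan.py 0.588 0.252 0.19 97.1;python3 - <<'E'
from h import *
s=snap('side','s16.png')['color'];t=snap('wrist','w16.png')['color']; cv2.imwrite('pics/s16c.png',np.hstack([cv2.resize(s[130:280,220:370],(400,400)),cv2.resize(t[100:300,220:420],(400,400))]))
E
```

```text
t 15.4 pos [0.5884 0.2528 0.2025] F [-4.  -1.7 13.1] w 0.0246 q [ 0.41  0.53  0.36  1.39 -0.    0.28] yaw 97.3
translation [ 0.0006 -0.0008  0.0125] twist [-0.   0.4  0.2]
```

View pics/s16c.png

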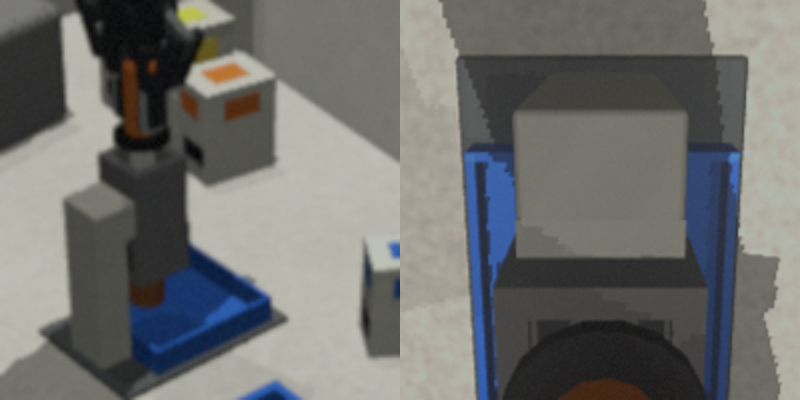

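The vial's amber body now shows below the tube at side crop (147,292), and the collar is a little above the rim. I'll push the last bit.

Emit:
send_rows --deltas '[{"grip": 0.1, "translation": [0, 0, 0.006], "twist": [0, 0.3, 0]}, {"grip": 0.1, "translation": [0, 0, 0.01], "twist": [0, 0.3, 0]}, {"grip": 0.1, "translation": [0, 0, 0.014], "twist": [0, 0.3, 0]}, {"grip": 0.1, "translation": [0, 0, 0.016], "twist": [0, 0.3, 0]}, {"grip": 0.1, "translation": [0, 0, 0.017], "twist": [0, 0.3, 0]}]'

```text
clock: 16.12
eef_pos: [0.5885, 0.253, 0.1887]
tool_rot: [-0.063, 0.998, 0.001, 0.002]
ft_force: [-6.8, -3.0, 20.5]
grip_width: 0.0247
```

```bash
python3 plan.py 0.588 0.252 0.19 97.1;python3 - <<'E'
from h import *
s=snap('side','s17.png')['color'];t=snap('wrist','w17.png')['color']; cv2.imwrite('pics/s17c.png',np.hstack([cv2.resize(s[130:280,220:370],(400,400)),cv2.resize(t[100:300,220:420],(400,400))]))
E
```

```text
t 16.12 pos [0.5885 0.253  0.1887] F [-6.8 -3.  20.5] w 0.0247 q [ 0.41  0.54  0.34  1.36 -0.    0.28] yaw 97.3
translation [ 0.0007 -0.0009 -0.0013] twist [0.1 0.3 0.2]
```

View pics/s17c.png

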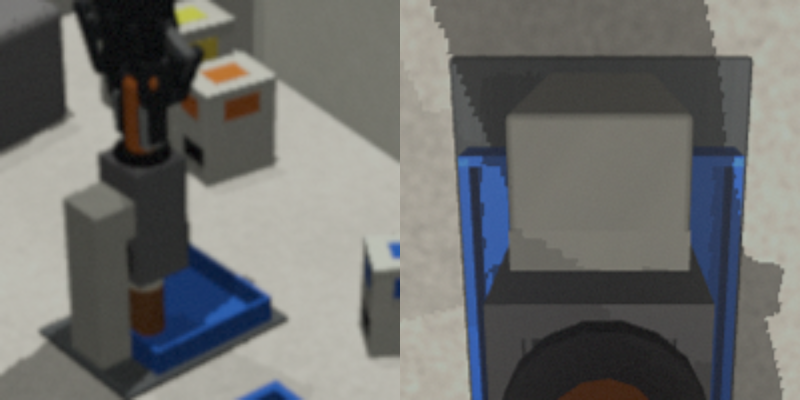

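Run:
```python
from h import *
S=load('s17');im=S['color']; c=cv2.resize(im[170:280,240:330],None,fx=6,fy=6,interpolation=cv2.INTER_CUBIC)
cv2.imwrite('pics/s17d.png',np.clip(c[:600]*1.8,0,255).astype('uint8'))
for z in(.008,.068,.072,.088,.148): print(z,((proj(S,[.588,.252,z])-[240,170])*6).round())
```

```text
0.008 [208. 499.]
0.068 [203. 365.]
0.072 [203. 356.]
0.088 [202. 319.]
0.148 [197. 176.]
```

View pics/s17d.png

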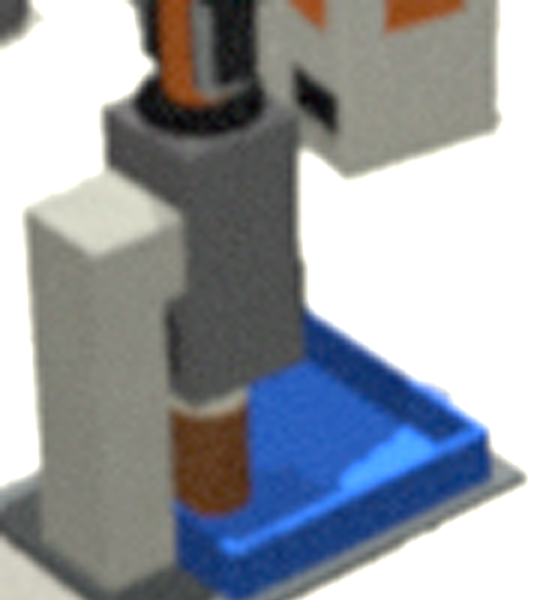

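The vial stands on the catch tray floor: its bottom edge is at crop row 515, close to the roughly 520 predicted for the floor, and its cap is below the tube's end. The collar rests on the rim. I'll relieve the push and let go.

Emit:
send_rows --deltas '[{"grip": 0.1, "translation": [0, 0, 0], "twist": [0, 0, 0]}, {"grip": 0.4, "translation": [0, 0, 0], "twist": [0, 0, 0]}, {"grip": 1, "translation": [0, 0, 0], "twist": [0, 0, 0]}, {"grip": 1, "translation": [0, 0, 0], "twist": [0, 0, 0]}, {"grip": 1, "translation": [0, 0, 0], "twist": [0, 0, 0]}]'

```text
clock: 16.85
eef_pos: [0.5885, 0.253, 0.1882]
tool_rot: [-0.063, 0.998, 0.001, 0.002]
ft_force: [0.5, -0.1, -0.2]
grip_width: 0.0848
```

Emit:
send_rows --deltas '[{"grip": 1, "translation": [0, 0, 0], "twist": [0, 0, 0]}, {"grip": 1, "translation": [0, 0, -0.015], "twist": [0, 0, 0]}, {"grip": 1, "translation": [0, 0, -0.04], "twist": [0, 0, 0]}, {"grip": 1, "translation": [0, 0, -0.08], "twist": [0, 0, 0]}, {"grip": 1, "translation": [0, 0, -0.13], "twist": [0, 0, 0]}]'

```text
clock: 17.48
eef_pos: [0.5874, 0.2526, 0.3198]
tool_rot: [-0.063, 0.998, 0.0, 0.002]
ft_force: [0.5, 0.2, 0.2]
grip_width: 0.0852
```

```bash
python3 plan.py 0.45 0.2 0.33 97.1
```

```text
t 17.48 pos [0.5874 0.2526 0.3198] F [0.5 0.2 0.2] w 0.0852 q [ 0.41  0.53  0.67  1.7  -0.    0.28] yaw 97.3
translation [ 0.1429 -0.0348 -0.0107] twist [0.  0.2 0.2]
```

Backing the arm away to clear the views.

Emit:
send_rows --deltas '[{"grip": 1, "translation": [0.03, -0.005, -0.02], "twist": [0, 0, 0]}, {"grip": 1, "translation": [0.07, -0.015, -0.02], "twist": [0, 0, 0]}, {"grip": 1, "translation": [0.11, -0.025, -0.02], "twist": [0, 0, 0]}, {"grip": 1, "translation": [0.14, -0.035, -0.02], "twist": [0, 0, 0]}, {"grip": 1, "translation": [0.14, -0.035, -0.02], "twist": [0, 0, 0]}]'

```text
clock: 18.1
eef_pos: [0.4514, 0.1995, 0.3417]
tool_rot: [-0.063, 0.998, 0.001, 0.003]
ft_force: [0.9, -0.1, 0.2]
grip_width: 0.0855
```

Run:
```python
from h import *
snap('side','s18.png');snap('top','t18.png');snap('wrist','w18.png')
s=load('s18')['color'];t=load('t18')['color']; 
cv2.imwrite('pics/f1.png',np.clip(np.hstack([cv2.resize(s[130:480,200:520],(400,437)),cv2.resize(t[140:350,180:500],(400,262*1)).copy() if 0 else cv2.copyMakeBorder(cv2.resize(t[140:350,180:500],(400,262)),0,175,0,0,0)])*1.5,0,255).astype('uint8'))
S0=load('side0')['color'].astype(int)
for n,(x0,y0,x1,y1) in dict(blue=(350,210,395,268),red=(435,290,490,348),jar=(190,272,228,325),bottle=(262,360,305,418)).items():
    print(n,np.abs(s[y0:y1,x0:x1].astype(int)-S0[y0:y1,x0:x1]).mean().round(1))
```

```text
blue 4.2
red 4.4
jar 30.6
bottle 4.5
```

View pics/f1.png

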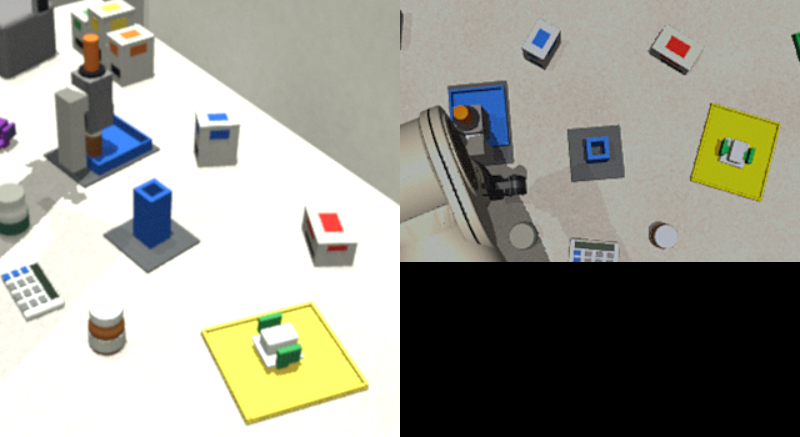

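View pics/w18.png

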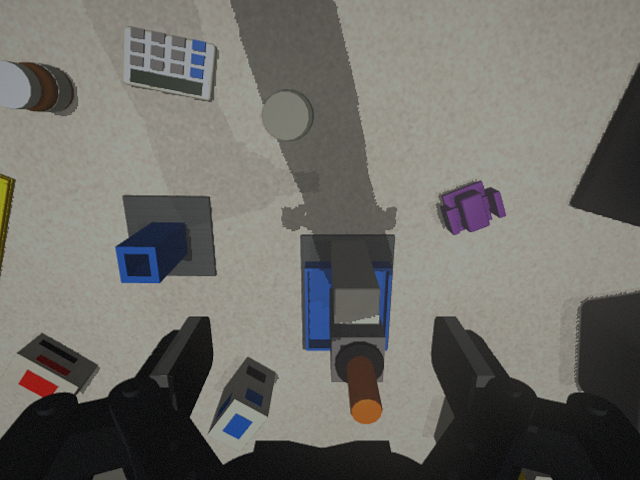

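The final views agree. The rod hangs in the tube with its collar on the rim (side crop (92,70)), the amber vial stands in the catch tray at (93,145), and the cover is upright in the yellow tray at (278,342). The jar region differs from the first side picture (mean 30.6), but only because the arm's shadow falls on it: its centre in the top view is (278,329), against (278,328) before. I'm handing in.

Run:
```python
from h import *
print(bot.job_done())
```

```text
the job is handed in; nothing more can be done
None
```

The job is done and handed in after about 18 s of robot time. I squeezed the cover off the dispenser and set it upright in the yellow tray. I then took the rod from its blue stand, pushed the vial out into the catch tray, and left the rod hanging in the tube by its collar.

**Last checks:**
- **Arm:** the gripper is open and clear, with the wrist force near zero.
- **Vial:** it stands upright in the catch tray, directly under the tube. Its position in the side view fits the tray floor to about 2 mm, so it has dropped free.
- **Forces:** the highest vertical force I read was about 20 N, when the collar met the rim.
- **Bystanders:** the cartons, jar and bottle look unmoved. The jar's patch of the side image did differ from the start, because the arm's shadow fell on it; its top-view position is within 1 pixel of where it began.
- **Grip shift:** when the gripper closed on the cover, it rode up about 6 mm. It still pressed both tabs fully and the cover lifted cleanly.

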